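Charge the casting-grain cassette and unclip it from its loading stand

ROBOT

A 6-joint arm with a two-finger parallel gripper is mounted at the origin on a cart in front of the work surface, level with it; the furniture and walls round the work are solid. World frame = base frame: x ahead of the robot, y to its left, z up, the work surface at z = 0. Lengths are in mm, angles in rad, forces in N, time in s.
With the tool pointing down it reaches from about 400 to 925 mm from the base axis. Payload 12.5 kg.
Tool frame: the origin (TCP) lies at the very end of the fingers, on their centre line; the grasp point (between the pads) lies 19 mm behind it; z points along the fingers, y is the direction in which the jaws open and shut (so a half turn about z gives the same grasp; the last joint's range is limited). The gripper opens to 95 mm and grips with 3 to 60 N. Pads are 20 mm wide; open, the fingers measure 119 mm over their backs; the gripper's body (75 mm by 180 mm) begins 59 mm behind the grasp point.
Start: joints at [1.105, 0.491, 1.559, -0, 1.092, -0.106], TCP at [220.039, 585.004, 214.661] pointing down, gripper open.
Joint ranges: [-3.1, 3.1], [-0.84, 2.19], [0.05, 2.79], [-1.13, 4.28], [0.06, 2.93], [-2.69, 2.69]. Speed limits (rad/s): [2.22, 2.22, 2.79, 3.14, 3.14, 3.14].

INTERFACE

Orientations are given as [roll, pitch, yaw] about the fixed x, y, z axes, in that order (R = Rz(yaw) Ry(pitch) Rx(roll)).
In Python, from cell import env gives the robot as it stands.
- The arm moves only by the shell command python3 -m pendant 'ROWS'. ROWS is JSON, a list that holds one entry, the list of rows, each a list of 5 numbers: the opening, from 0 (shut) to 1 (fully open), then the shift along the tool's x, y, z in m, then the turn about the tool's z in rad. A call has exactly 8 rows; each row is the pose to reach, as a shift and turn from the pose commanded when the call began, along the tool's axes at that moment; what a row does not reach only later rows make up. A row lasts 1/10 s, in which the tool goes at most 50 mm and 8.59 degrees, less where a joint would pass 70% of its speed; a pose out of reach is approached as far as the arm can. A call with a gripper value outside its range is refused whole. The fingers move at their own pace and stop on an object; the grip force is fixed at half the most. Time passes only in rows, so rows that repeat a pose let the fingers close, or fill a call up. It gives the time, the measured TCP pose, the force and the opening at its end, in the units of the state.
- env.state(): the state, without advancing time (a new reading comes with each control period).
- env.read_camera(name): name is "side" or "top"; returns a dict with "image" (480x640x3 uint8, blue, green, red), "range_z" (480x640 float32, mm along the optical axis (not along the pixel's ray), 0 where there is no reading), "fx", "fy", "cx", "cy" (pixels), "rvec" (rotation vector, rad) and "tvec" (3), from world to camera coordinates, as OpenCV has them. Camera axes: x right, y down, z forward; pixel columns grow to the right and rows downward; lengths in mm; the calibration is good to about 2 mm. A picture is of the moment at which its call begins.
- env.job_done(): hands the job in, once; it reports no verdict.
The state is a dict: "t": time; "joints": joint angles; "qvel": joint speeds; "tau": joint torques, N m; "eef_pos": TCP position; "tcp_rot": TCP orientation; "ft_force": force on the tool from outside, world axes, zero at the start; "moment": the same for the moment, N m; "opening": opening from 0.0 (shut) to 1.0 (fully open).
Only numpy, scipy, OpenCV 4.12 (cv2) and the standard library are available. Lean on these libraries where they do the work, as an engineer would, in place of code of your own. Each camera call takes 0.05 s, during which the arm holds its last target. There are 200 camera calls.

TASK

Tip all five pieces of brass casting grain from the metal scoop through the black hopper into the clear chamber of the cassette while it stands clipped in its loading stand, and set the empty scoop back down on the bench the right way up. Then pinch the cassette's two orange side catches together and lift it out, well clear of the stand (its foot at least 5 cm above the top of the stand) and upright. Finish there, still holding it by the pinched catches with all the grain inside, and leave the other things on the bench where they are.

Things in the scene. Friction and masses are not known exactly. Their poses are not given: they have to be found in the camera images.
- scoop_grip (a point): Bright metal scoop, wooden handle, 0.09 kg. Point to grip it: mid-section of the handle (16 mm wide, 16 high, flat sides), 35 mm above the scoop's underside, 25 mm from the handle's pan end; it runs back 58 mm from here. +x level towards the spout, +z up. Open pan, 48 mm wide, rim 23-27 mm above its underside, 35 to 107 mm ahead of this point; then the tapering spout. Fingers close along y.
- scoop_lip (a point): Middle of the scoop's pouring lip, 134 mm ahead (+x) of scoop_grip, 27 mm lower; axes as scoop_grip. Spout 30 mm wide inside here (34 outside), side walls 7 mm high; its floor rises 12 degrees to the lip, so the grain stays in while the scoop is level and all runs out when tipped spout-down 50 to 60 degrees.
- cassette_grip (a point): Cassette, 0.17 kg, clipped in the stand, loose. Point mid-way between its two orange pads, 78 mm above its underside. +x along the hopper, +y across to catch_a, +z up. Black hopper mouth above: inside 94 (x) by 38 mm (y), rim 14 mm above this point; narrows to the clear chamber, 32 x 31 mm, from 26 to 75 mm below this point. Fingers pinch along y.
- catch_a_pad (a point): Outer face, mid-height, of the orange pad on the cassette's +y side: 24 mm wide (x), 22 mm high; its top is 11 mm above this point; the two pads are 67 mm apart over their faces at rest, 53 mm pressed home. The hook below it holds under a bar of the stand.
- catch_b_pad (a point): The same on the cassette's -y side.
- catch_a (a joint): Catch on the +y side, in m: 0 at rest (hooked), grows as the pad is pressed straight inward (along y), stop at 0.007; free of the stand from about 0.005. Sprung: 3 N to start, 6.5 N at the stop; springs back out when let go.
- catch_b (a joint): The same for the -y side.
- stand_top (a point): Loading stand, fixed: base 104 x 90 x 8 mm, two grey cheeks (77 mm over both, in y), two lower end guides. This point: its middle line, at the cheeks' tops, 50 mm above the bench; axes as the cassette. Clipped in, cassette_grip is 36 mm above it and the cassette's underside 42 mm below it. The cassette slides straight up, 1.5 mm play, free when its underside is above this point.
- grain_0: One of five lumpy pieces of brass casting grain, about 14 mm, 10 g, lying in the scoop's pan. The point is its middle.
- grain_1: One of five lumpy pieces of brass casting grain, about 14 mm, 10 g, lying in the scoop's pan. The point is its middle.
- grain_2: One of five lumpy pieces of brass casting grain, about 14 mm, 10 g, lying in the scoop's pan. The point is its middle.
- grain_3: One of five lumpy pieces of brass casting grain, about 14 mm, 10 g, lying in the scoop's pan. The point is its middle.
- grain_4: One of five lumpy pieces of brass casting grain, about 14 mm, 10 g, lying in the scoop's pan. The point is its middle.
- crucible: Bystander: round glazed melting dish, 76 mm across, 27 mm high; origin at the centre of its underside.
- cutter: Bystander: red-handled side cutters lying flat, 150 x 49 x 12 mm.
- tin: Bystander: round aluminium tin with lid, 60 mm across, 27 mm high.
- wood_clamp: Bystander: wooden ring clamp lying flat, 126 x 27 x 18 mm.
- pen: Bystander: blue and white marker lying flat, 135 mm long, 16 mm thick.

How it is judged (in metres and radians):
On the way, in this order (a step that is already met when the one before it is completed fails the run):
1. all five pieces of grain are in the cassette's chamber while the cassette is still clipped in the stand (x of grain_0 in the frame of cassette_grip between -0.017 and 0.017 m and y of grain_0 in the frame of cassette_grip between -0.017 and 0.017 m and z of grain_0 in the frame of cassette_grip between -0.08 and -0.026 m and x of grain_1 in the frame of cassette_grip between -0.017 and 0.017 m and y of grain_1 in the frame of cassette_grip between -0.017 and 0.017 m and z of grain_1 in the frame of cassette_grip between -0.08 and -0.026 m and x of grain_2 in the frame of cassette_grip between -0.017 and 0.017 m and y of grain_2 in the frame of cassette_grip between -0.017 and 0.017 m and z of grain_2 in the frame of cassette_grip between -0.08 and -0.026 m and x of grain_3 in the frame of cassette_grip between -0.017 and 0.017 m and y of grain_3 in the frame of cassette_grip between -0.017 and 0.017 m and z of grain_3 in the frame of cassette_grip between -0.08 and -0.026 m and x of grain_4 in the frame of cassette_grip between -0.017 and 0.017 m and y of grain_4 in the frame of cassette_grip between -0.017 and 0.017 m and z of grain_4 in the frame of cassette_grip between -0.08 and -0.026 m and z of cassette_grip in the frame of stand_top below 0.041 m), for 0.2 s.
2. the scoop is back on the bench, the right way up and let go (height (world z) of scoop_grip below 0.045 m and angle between scoop_grip's own z axis and vertical below 0.15 rad and contact force between the fingers and scoop below 0.05 N and z of cassette_grip in the frame of stand_top below 0.041 m), for 0.2 s.
3. both catches are pinched in by the fingers (value of joint each of catch_a, catch_b above 0.0045 m and contact force between the fingers and cassette above 2 N), for 0.1 s.
At the end, for the whole second after the job is handed in: Fingers hold the cassette still by both catches (each pressed over 4.5 mm), upright within 17 degrees, its foot over 45 mm above the stand's top, touching neither stand nor scoop, all five grains in its chamber; the scoop rests upright on the bench (all of step 3 and x of grain_0 in the frame of cassette_grip between -0.017 and 0.017 m and y of grain_0 in the frame of cassette_grip between -0.017 and 0.017 m and z of grain_0 in the frame of cassette_grip between -0.08 and -0.026 m and x of grain_1 in the frame of cassette_grip between -0.017 and 0.017 m and y of grain_1 in the frame of cassette_grip between -0.017 and 0.017 m and z of grain_1 in the frame of cassette_grip between -0.08 and -0.026 m and x of grain_2 in the frame of cassette_grip between -0.017 and 0.017 m and y of grain_2 in the frame of cassette_grip between -0.017 and 0.017 m and z of grain_2 in the frame of cassette_grip between -0.08 and -0.026 m and x of grain_3 in the frame of cassette_grip between -0.017 and 0.017 m and y of grain_3 in the frame of cassette_grip between -0.017 and 0.017 m and z of grain_3 in the frame of cassette_grip between -0.08 and -0.026 m and x of grain_4 in the frame of cassette_grip between -0.017 and 0.017 m and y of grain_4 in the frame of cassette_grip between -0.017 and 0.017 m and z of grain_4 in the frame of cassette_grip between -0.08 and -0.026 m and z of cassette_grip in the frame of stand_top above 0.123 m and angle between cassette_grip's own z axis and vertical below 0.3 rad and contact force between cassette and stand below 0.05 N and contact force between cassette and scoop below 0.05 N and linear speed of cassette below 0.03 m/s and height (world z) of scoop_grip below 0.045 m and angle between scoop_grip's own z axis and vertical below 0.15 rad and linear speed of scoop below 0.02 m/s); the arm keeps its last pose, push and grip.
It fails at once if a bystander is pushed about by over 2 cm: melting dish (distance of crucible from where it was at the start of the episode above 0.02 m).
It fails at once if a bystander is pushed about by over 2 cm: side cutters (distance of cutter from where it was at the start of the episode above 0.02 m).
It fails at once if a bystander is pushed about by over 2 cm: tin (distance of tin from where it was at the start of the episode above 0.02 m).
It fails at once if a bystander is pushed about by over 2 cm: ring clamp (distance of wood_clamp from where it was at the start of the episode above 0.02 m).
It fails at once if a bystander is pushed about by over 2 cm: marker (distance of pen from where it was at the start of the episode above 0.02 m).
It also fails if it takes over 67 s, if anything falls off the work surface, if the arm or the gripper's body presses on something with over 40 N, if the wrist force passes 120 N, or if a joint passes its speed limit or range.

## Working session

There is one attempt and no reset: what is moved stays moved. The work goes in short steps, Python scripts to look and compute and a shell command to move; the robot and the scene stay as the last step left them, time stands still between calls to the robot, and variables do not carry over. Pictures are saved under pics/ and viewed, about 8 in all and at most 12, crops included, and the job is handed in when it is done.

```bash
ls; mkdir -p pics
cat > h.py <<'E'
import numpy as np, cv2
from cell import env
def grab(n):
    c=env.read_camera(n); np.savez(f'/tmp/{n}.npz',**c); return c
def load(n): return dict(np.load(f'/tmp/{n}.npz'))
def px2w(c,u,v,r=None):
    K=lambda:0
    if r is None:
        p=c['range_z'][int(v)-1:int(v)+2,int(u)-1:int(u)+2]; p=p[p>0]; r=np.median(p) if p.size else np.nan
    R=cv2.Rodrigues(c['rvec'])[0]; d=np.array([(u-c['cx'])/c['fx'],(v-c['cy'])/c['fy'],1])*r
    return R.T@(d-c['tvec'].ravel())
def px2z(c,u,v,z):
    a=px2w(c,u,v,0.);b=px2w(c,u,v,1000.); return a+(b-a)*(z-a[2])/(b[2]-a[2])
def w2px(c,p):
    K=np.array([[c['fx'],0,c['cx']],[0,c['fy'],c['cy']],[0,0,1.]])
    return cv2.projectPoints(np.float64([p]),c['rvec'],c['tvec'],K,None)[0].ravel()
E
python3 - <<'E'
from h import *
s=env.state(); print({k:np.round(v,3).tolist() for k,v in s.items()})
for n in('top','side'):
    c=grab(n); cv2.imwrite(f'pics/{n}0.png',c['image']); R=cv2.Rodrigues(c['rvec'])[0]; print(n,c['fx'],(-R.T@c['tvec'].ravel()).round(),R[2].round(2))
E
python3 -m pendant --help | head -30
```

```text
pics
{'t': 0.0, 'joints': [1.105, 0.492, 1.559, -0.0, 1.092, -0.106], 'qvel': [0.001, -0.0, -0.001, 0.001, 0.001, 0.002], 'tau': [0.003, -61.263, -25.817, 0.069, 0.048, -0.0], 'eef_pos': [219.896, 584.774, 214.068], 'tcp_rot': [-3.14, -0.0, 2.782], 'ft_force': [0.065, 0.011, 0.202], 'moment': [0.071, 0.013, 0.007], 'opening': 1.005}
top 624.0886043454722 [ 221. -188. 1459.] [ 0.18  0.   -0.98]
side 478.1632208089555 [  488. -1448.   535.] [-0.01  0.95 -0.33]invalid input: not JSON, or not a number
```

View pics/top0.png

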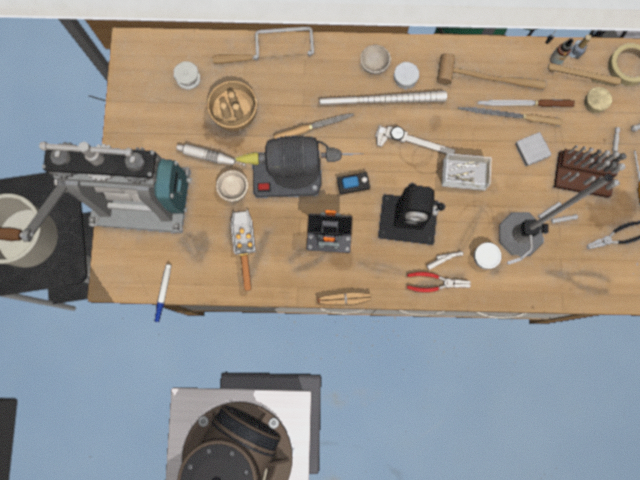

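View pics/side0.png

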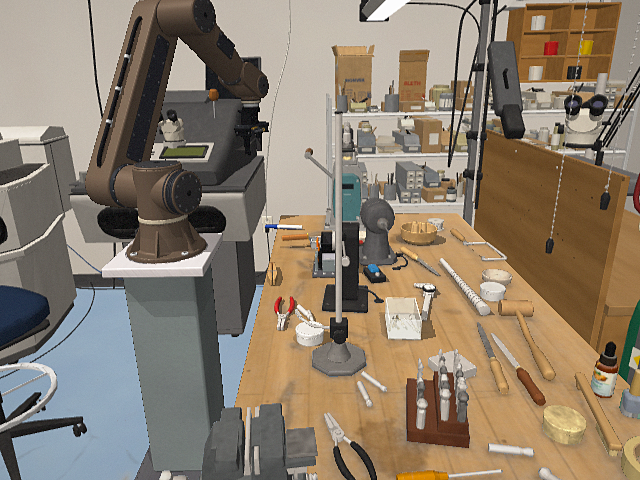

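Run:
```python
from h import *
c=load('top'); im=c['image'][195:305,200:370]; cv2.imwrite('pics/top1.png',cv2.resize(im,None,fx=4.7,fy=4.7,interpolation=cv2.INTER_CUBIC))
for n,u,v in [('lipC',243,212),('handle',247,275),('handle end',247,288),('bench',280,270),('pad up',330,212),('pad dn',329,240),('mid',330,228),('lhop',310,230),('rhop',350,230),('standbase',345,249)]:
    print(n,px2w(c,u,v).round(1))
```

```text
lipC [559.2  10.8   9.6]
handle [403.8  -9.9  44.2]
handle end [374.3 -10.9  41.7]
bench [423.3 -81.5  -1.2]
pad up [ 545. -196.   90.]
pad dn [ 481.7 -195.2   85.2]
mid [ 525.2 -197.3    9.2]
lhop [ 501.4 -152.3   95.7]
rhop [ 503.3 -241.4   96.7]
standbase [ 475.4 -233.8    9.1]
```

View pics/top1.png

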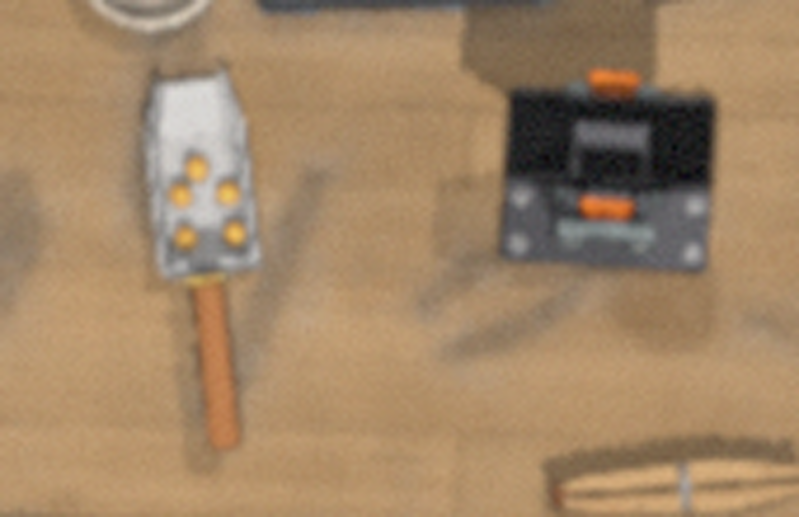

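Run:
```python
from h import *
c=load('top'); f=lambda u,v:(200+(u+.5)/4.7-.5,195+(v+.5)/4.7-.5)
for n,u,v,z in [('padA',613,76,97),('padB',606,205,97),('hopTL',512,90,100),('hopTR',716,97,100),('stand BL',502,257,8),('stand BR',706,270,8),('h0',208,285,43),('h1',225,447,43),('lipL',155,70,12),('lipR',222,66,12),('panBL',162,272,25),('panBR',256,266,25),('panFL',148,100,25),('panFR',237,100,25)]:
    print(n,px2z(c,*f(u,v),z).round(1))
# height map
v,u=np.mgrid[0:480,0:640]; r=c['range_z'].ravel(); R=cv2.Rodrigues(c['rvec'])[0]
d=np.stack([(u.ravel()-c['cx'])/c['fx'],(v.ravel()-c['cy'])/c['fy'],np.ones(r.size)])*r
P=(R.T@(d-c['tvec'].reshape(3,1))).T[r>0]
print('cols y from 150 down')
for x in range(720,340,-30):
    print(x,[int(np.max(P[(abs(P[:,0]-x)<15)&(abs(P[:,1]-y)<15),2],initial=-99)) for y in range(150,-420,-30)])
s=load('side'); 
for n,p in [('grip',(430,-5,35)),('lip',(560,10,8)),('cas',(512,-197,86)),('rim',(512,-197,100))]: print(n,w2px(s,p).round())
im=s['image'][205:305,250:400]; cv2.imwrite('pics/side1.png',cv2.resize(im,None,fx=5,fy=5,interpolation=cv2.INTER_CUBIC))
```

```text
padA [ 546.2 -196.    97. ]
padB [ 483.5 -194.    97. ]
hopTL [ 537.5 -148.2  100. ]
hopTR [ 536.4 -245.1  100. ]
stand BL [ 472.8 -142.8    8. ]
stand BR [ 468.6 -245.3    8. ]
h0 [449.5  -0.5  43. ]
h1 [370.2 -12.4  43. ]
lipL [564.1  35.5  12. ]
lipR [567.    1.7  12. ]
panBL [458.4  25.   25. ]
panBR [462.5 -21.5  25. ]
panFL [545.6  36.3  25. ]
panFR [546.6  -8.3  25. ]
cols y from 150 down
720 [29, 30, 23, 7, 5, 5, 16, -99, -99, -99, -99, 11, 7, 5, 5, 6, 11, 7, 5]
690 [29, 32, 31, 29, 22, 19, 23, 175, 184, 185, 177, 160, 147, 8, 7, 5, 6, 6, 6]
660 [743, 744, 744, 744, 744, 745, 747, 747, 746, 746, 746, 747, 748, 747, 746, 748, 748, 747, 747]
630 [728, 728, 730, 727, 727, 728, 729, 731, 728, 729, 730, 729, 727, 728, 728, 728, 728, 730, 729]
600 [294, 143, 6, 33, 32, 32, 34, 137, 153, 149, 141, 10, 23, 25, 5, 6, 16, 19, -99]
570 [293, 140, 5, 5, 30, 22, 8, 5, 6, 8, 9, 10, 8, 11, 7, 7, 18, 200, 203]
540 [243, 8, 8, 7, 31, 30, 5, 6, 7, 5, 105, 102, 105, 104, 6, 11, 25, 203, 202]
510 [33, 7, 8, 5, 27, 27, 29, 7, 7, 6, 104, 103, 101, 104, 7, 12, 19, 180, 183]
480 [6, 8, 7, 6, 28, 25, 30, 9, 9, 7, 107, 101, 103, 104, 6, 6, 7, 5, 7]
450 [9, 6, 8, 7, 30, 48, 12, 7, 7, 6, 6, 7, 7, 9, 6, 6, 6, 8, 5]
420 [5, 7, 7, 7, 6, 49, 7, 6, 6, 9, 10, 7, 5, 6, 6, 8, 5, 8, 17]
390 [7, 6, 5, 6, 8, 47, 48, 6, 8, 7, 8, 6, 8, 6, 5, 8, 10, 9, 16]
360 [8, 7, 10, 8, 9, 47, 41, 6, 6, 7, 8, 26, 26, 27, 25, 22, 6, 6, 6]
grip [300. 236.]
lip [340. 242.]
cas [327. 241.]
rim [327. 237.]
```

View pics/side1.png

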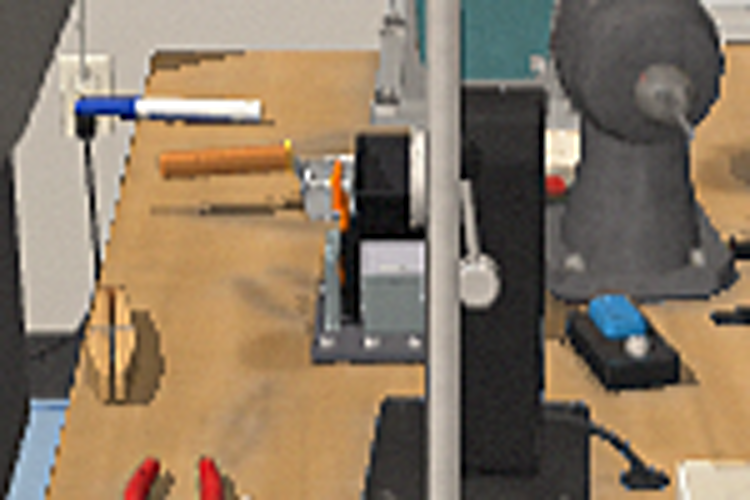

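```bash
cat >> h.py <<'E'
def conv(cur,yaw,pts):
    x=np.array([np.cos(yaw),np.sin(yaw),0]);y=np.array([np.sin(yaw),-np.cos(yaw),0])
    for p in pts:
        d=np.array(p[:3])-cur; print([round(float(v),4) for v in (d@x/1000,d@y/1000,-d[2]/1000,-(p[3]-yaw))])
def here(pts):
    s=env.state(); print(s['t'],np.round(s['eef_pos'],1),np.round(s['tcp_rot'],3)); conv(np.array(s['eef_pos']),s['tcp_rot'][2]%(2*np.pi),pts)
E
python3 - <<'E'
from h import *
conv(np.array([220,585,214.7]),2.782,[(270,450,420,3.29),(330,350,420,3.29),(390,200,420,3.29),(427,-4,300,3.29)])
c=load('top');v,u=np.mgrid[0:480,0:640]; r=c['range_z'].ravel(); R=cv2.Rodrigues(c['rvec'])[0]
d=np.stack([(u.ravel()-c['cx'])/c['fx'],(v.ravel()-c['cy'])/c['fy'],np.ones(r.size)])*r
P=(R.T@(d-c['tvec'].reshape(3,1))).T[r>0]
for x in range(600,200,-50):
    print(x,[int(np.max(P[(abs(P[:,0]-x)<25)&(abs(P[:,1]-y)<25),2],initial=-99)) for y in range(500,0,-50)])
E
```

```text
[-0.0943, -0.1088, -0.2053, -0.508]
[-0.1857, -0.1813, -0.2053, -0.508]
[-0.2946, -0.3006, -0.2053, -0.508]
[-0.401, -0.4785, -0.0853, -0.508]
600 [-99, 101, 122, 361, 361, 368, 362, 359, 28, 33]
550 [-99, -99, 168, 293, 292, 291, 305, 296, 8, 31]
500 [-99, -99, 211, 29, 18, 22, 21, 33, 8, 28]
450 [-99, 245, 245, 6, 7, 8, 18, 9, 8, 28]
400 [-99, -99, -99, 8, 6, 8, 20, 14, 7, 8]
350 [-99, -99, -99, 6, 6, 9, 23, 8, 10, 8]
300 [-99, -99, -99, -99, -99, -99, 20, -99, -99, -99]
250 [-99, -99, -99, -99, -99, -99, -99, -99, -99, -99]
```

```bash
python3 -m pendant '[[[1,-0.015,-0.02,-0.035,-0.06],[1,-0.03,-0.04,-0.07,-0.12],[1,-0.05,-0.06,-0.105,-0.18],[1,-0.07,-0.085,-0.135,-0.25],[1,-0.095,-0.11,-0.16,-0.32],[1,-0.12,-0.13,-0.18,-0.4],[1,-0.145,-0.155,-0.19,-0.46],[1,-0.17,-0.175,-0.2,-0.508]]]'; python3 -c "
from h import *
here([(390,200,350,3.29),(427,-4,160,3.29),(427,-4,16,3.29)])"
```

```text
t: 0.9
eef_pos: [317.7, 359.8, 415.3]
tcp_rot: [3.141, 0.0, -2.991]
ft_force: [0.7, -0.7, -0.5]
opening: 0.998
0.9 [317.7 359.8 415.3] [ 3.141  0.    -2.991]
[-0.0475, -0.1689, 0.0653, 0.0024]
[-0.0534, -0.3761, 0.2553, 0.0024]
[-0.0534, -0.3761, 0.3993, 0.0024]
```

```bash
python3 -m pendant '[[[1,-0.013,-0.04,0.01,0],[1,-0.026,-0.085,0.02,0],[1,-0.038,-0.13,0.035,0],[1,-0.048,-0.17,0.055,0],[1,-0.05,-0.21,0.075,0],[1,-0.053,-0.25,0.1,0],[1,-0.053,-0.285,0.135,0],[1,-0.053,-0.315,0.17,0]]]'; python3 -c "
from h import *
here([(427,-4,100,3.29),(427,-4,16,3.29)])"
```

```text
t: 1.7
eef_pos: [416.3, 55.9, 243.6]
tcp_rot: [-3.141, 0.001, -2.994]
ft_force: [1.6, -0.0, -0.8]
opening: 0.996
1.7 [416.3  55.9 243.6] [-3.141e+00  1.000e-03 -2.994e+00]
[-0.0017, -0.0608, 0.1436, -0.0009]
[-0.0017, -0.0608, 0.2276, -0.0009]
```

```bash
python3 -m pendant '[[[1,-0.001,-0.03,0.03,0],[1,-0.002,-0.055,0.07,0],[1,-0.002,-0.061,0.11,0],[1,-0.002,-0.061,0.15,0],[1,-0.002,-0.061,0.185,0],[1,-0.002,-0.061,0.21,0],[1,-0.002,-0.061,0.225,0],[1,-0.002,-0.061,0.2276,0]]]'
python3 - <<'E'
from h import *
here([(427,-4,16,3.29)])
c=grab('top'); cv2.imwrite('pics/top2.png',cv2.resize(c['image'][190:310,190:350],None,fx=5,fy=5,interpolation=cv2.INTER_CUBIC))
E
```

```text
t: 2.5
eef_pos: [426.7, -2.3, 15.5]
tcp_rot: [3.141, -0.003, -2.994]
ft_force: [0.1, 0.7, 0.1]
opening: 0.996
2.5 [426.7  -2.3  15.5] [ 3.141e+00 -3.000e-03 -2.994e+00]
[-0.0001, -0.0017, -0.0005, -0.0004]
```

View pics/top2.png

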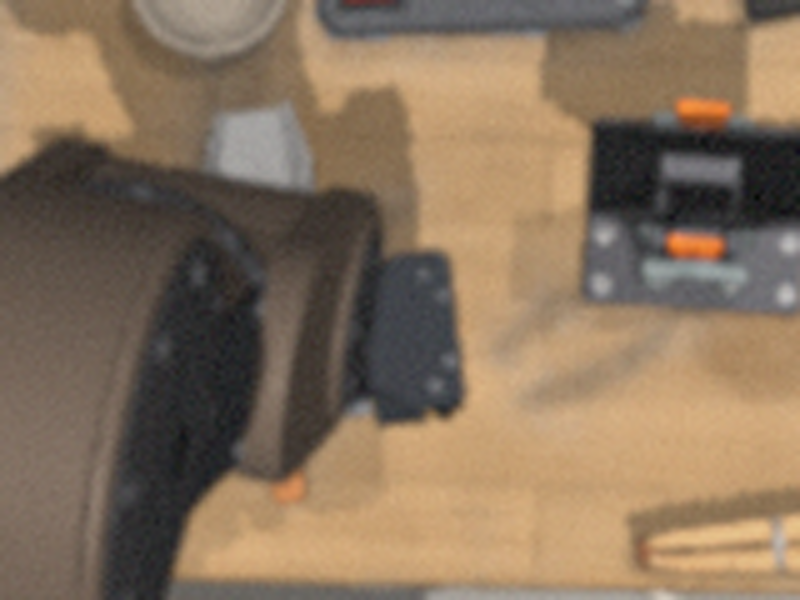

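```bash
python3 -m pendant '[[[0,0,-0.001,0,0],[0,0,-0.001,0,0],[0,0,-0.001,0,0],[0,0,-0.001,0,0],[0,0,-0.001,0,0],[0,0,-0.001,0,0],[0,0,-0.001,0,0],[0,0,-0.001,0,0]]]'
```

```text
t: 3.35
eef_pos: [427.6, -3.4, 17.0]
tcp_rot: [3.141, -0.0, -2.993]
ft_force: [0.2, -0.2, -0.1]
opening: 0.386
```

```bash
python3 -m pendant '[[[0,0,0,0,0],[0,0,0,0,0],[0,0,0,0,0],[0,0,0,0,0],[0,0,0,0,0],[0,0,0,0,0],[0,0,0,0,0],[0,0,0,0,0]]]'
```

```text
t: 4.15
eef_pos: [427.5, -3.4, 17.0]
tcp_rot: [3.141, -0.0, -2.993]
ft_force: [-0.9, -0.5, -1.3]
opening: 0.165
```

```bash
python3 -m pendant '[[[0,0,0,-0.003,0],[0,0,0,-0.01,0],[0,0,0,-0.02,0],[0,0,0,-0.03,0],[0,0,0,-0.045,0],[0,0,0,-0.06,0],[0,0,0,-0.07,0],[0,0,0,-0.075,0]]]'
python3 - <<'E'
from h import *
s=env.state(); print(s['moment'],s['ft_force'],s['eef_pos'])
c=grab('side'); a=c['image'][190:290,250:390]
cv2.imwrite('pics/side2.png',cv2.resize(a,None,fx=5.5,fy=5.5,interpolation=cv2.INTER_CUBIC))
E
```

```text
t: 4.95
eef_pos: [427.9, -3.4, 93.3]
tcp_rot: [-3.141, 0.002, -2.993]
ft_force: [0.3, -0.2, -1.7]
opening: 0.168
[0.07867915 0.12366723 0.00966709] [ 0.3180065  -0.15571456 -1.71272799] [427.90691389  -3.41826174  93.3105383 ]
```

View pics/side2.png

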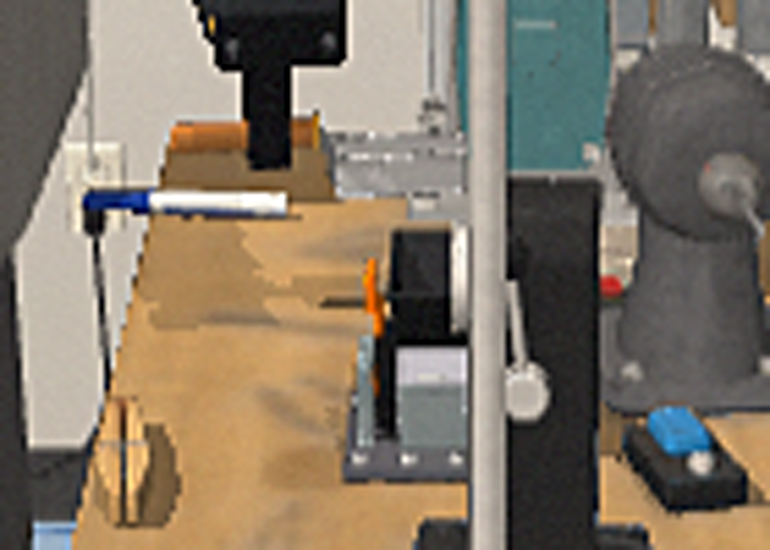

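Run:
```python
from h import *
here([(460,-3,171,3.29),(490,-40,171,2.6),(518,-90,171,1.541)])
```

```text
5.0 [428.   -3.4  93.4] [-3.141e+00  2.000e-03 -2.993e+00]
[-0.0317, -0.0043, -0.0776, -0.0001]
[-0.0559, -0.0454, -0.0776, 0.6899]
[-0.0762, -0.0989, -0.0776, 1.7489]
```

```bash
python3 -m pendant '[[[0,0,0,-0.015,0.04],[0,0,-0.003,-0.035,0.12],[0,0,-0.006,-0.055,0.22],[0,0,-0.012,-0.07,0.34],[0,0,-0.018,-0.078,0.46],[0,0,-0.024,-0.078,0.58],[0,0,-0.03,-0.078,0.7],[0,0,-0.035,-0.078,0.8]]]'
python3 - <<'E'
from h import *
here([(470,-60,171,2),(518,-90,171,1.541)])
E
```

```text
t: 5.8
eef_pos: [432.6, -38.2, 169.7]
tcp_rot: [-3.141, -0.001, 2.485]
ft_force: [-0.8, -0.3, -1.5]
opening: 0.167
5.8 [432.6 -38.2 169.7] [-3.141e+00 -1.000e-03  2.485e+00]
[-0.0429, 0.0056, -0.0013, 0.4849]
[-0.0993, 0.0111, -0.0013, 0.9439]
```

```bash
python3 -m pendant '[[[0,-0.003,0,0,0.11],[0,-0.01,0.002,0,0.23],[0,-0.02,0.004,-0.001,0.36],[0,-0.035,0.006,-0.001,0.49],[0,-0.053,0.008,-0.001,0.62],[0,-0.07,0.009,-0.001,0.75],[0,-0.087,0.01,-0.001,0.87],[0,-0.098,0.011,-0.001,0.944]]]'
python3 - <<'E'
from h import *
here([(518,-90,171,1.541)])
c=grab('top'); d=grab('side')
a=cv2.resize(c['image'][180:270,240:380],None,fx=5,fy=5,interpolation=cv2.INTER_CUBIC)
cv2.imwrite('pics/top3.png',a)
E
```

```text
t: 6.6
eef_pos: [518.0, -89.3, 170.4]
tcp_rot: [-3.141, -0.0, 1.541]
ft_force: [-0.5, -0.2, -1.8]
opening: 0.16
6.6 [518.  -89.3 170.4] [-3.141 -0.     1.541]
[-0.0007, 0.0, -0.0006, -0.0002]
```

View pics/top3.png

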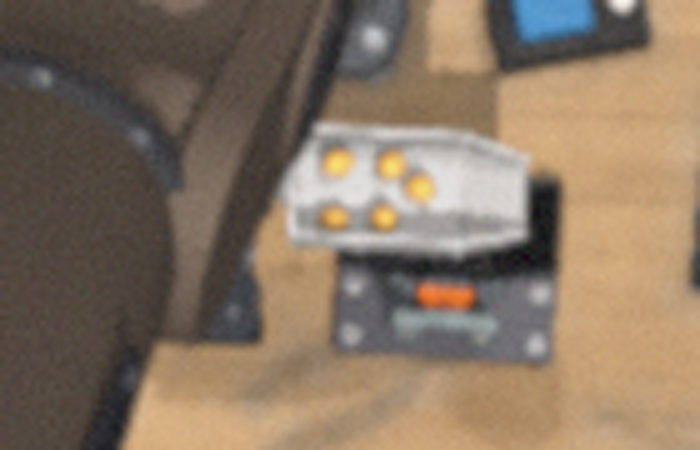

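```bash
cat >> h.py <<'E'
def cloud(c):
    v,u=np.mgrid[0:480,0:640]; r=c['range_z'].ravel(); R=cv2.Rodrigues(c['rvec'])[0]
    d=np.stack([(u.ravel()-c['cx'])/c['fx'],(v.ravel()-c['cy'])/c['fy'],np.ones(r.size)])*r
    return (R.T@(d-c['tvec'].reshape(3,1))).T.reshape(480,640,3)
def prof():
    c=grab('top'); P=cloud(c).reshape(-1,3); s=env.state(); e=s['eef_pos']
    print('tcp',np.round(e,1),'open',round(s['opening'],3),'F',np.round(s['ft_force'],1),'M',np.round(s['moment'],3))
    for dy in range(36,150,8):
        y=e[1]-dy; m=(abs(P[:,1]-y)<4)&(abs(P[:,0]-e[0]+.03*dy)<20)&(P[:,2]<e[2]+90)
        if m.any(): print(dy, np.sort(P[m,2]).round()[[0,m.sum()//4,m.sum()//2,-1]])
E
python3 - <<'E'
from h import *
c=load('top')
for u,v,z in [(527,158,169),(527,238,169),(312,126,177),(290,246,177),(560,180,100),(447,290,97)]:
    print(px2z(c,240+u/5-.4,180+v/5-.4,z).round(1))
prof()
E
```

```text
[ 528.8 -227.4  169. ]
[ 494.1 -228.   169. ]
[ 538.7 -136.1  177. ]
[ 486.7 -128.4  177. ]
[ 535.5 -244.4  100. ]
[ 484.9 -195.    97. ]
tcp [517.1 -88.8 170.3] open 0.166 F [ 0.1 -0.  -0.4] M [ 0.009  0.039 -0.003]
36 [-10.  -3.   0. 187.]
44 [ -7.   1. 153. 188.]
52 [ -6.  -0. 154. 170.]
60 [  1.  11. 154. 170.]
68 [  4.  16. 154. 163.]
76 [  1.  81. 154. 170.]
84 [  4.  62. 153. 172.]
92 [  4.  97. 154. 169.]
100 [  8. 102. 153. 169.]
108 [  8. 148. 153. 161.]
116 [  4.  99. 155. 181.]
124 [  4.  63. 155. 175.]
132 [  4.  72. 157. 176.]
140 [  3.  75.  84. 173.]
148 [  3.  11.  88. 101.]
```

```bash
python3 -m pendant '[[[0.1,0,0.002,0,0],[0.1,0,0.002,0,0],[0.12,0,0.002,0,0],[0.12,0,0.002,0,0],[0.14,0,0.002,0,0],[0.14,0,0.002,0,0],[0.15,0,0.002,0,0],[0.15,0,0.002,0,0]]]'; python3 -c "
from h import *
prof()"
```

```text
t: 7.55
eef_pos: [519.4, -88.8, 171.0]
tcp_rot: [3.142, -0.0, 1.546]
ft_force: [0.1, -0.4, -1.2]
opening: 0.167
tcp [519.3 -88.8 171. ] open 0.162 F [ 0.8  0.7 -0.9] M [0.06  0.075 0.024]
36 [ -6.  -2.   0. 187.]
44 [ -8.   1. 155. 186.]
52 [ -9.   0. 156. 180.]
60 [  0.  91. 156. 171.]
68 [  4.  87. 155. 167.]
76 [  4.  80. 156. 172.]
84 [  0.  67. 156. 171.]
92 [  6. 100. 154. 180.]
100 [  5. 152. 156. 170.]
108 [  7. 151. 155. 161.]
116 [  3. 151. 156. 174.]
124 [  6.  62. 157. 177.]
132 [  2.  70. 159. 177.]
140 [  5.  76.  83. 172.]
148 [  1.  11.  89. 105.]
```

```bash
python3 -m pendant '[[[0.153,0,0,0,0],[0.153,0,0,0,0],[0.156,0,0,0,0],[0.156,0,0,0,0],[0.156,0,0,0,0],[0.159,0,0,0,0],[0.159,0,0,0,0],[0.159,0,0,0,0]]]'; python3 -c "
from h import *
prof()" | awk 'NR<3||/^(60|84|100|124|132) /'
```

```text
t: 8.4
eef_pos: [519.4, -88.8, 171.0]
tcp_rot: [3.142, -0.0, 1.546]
ft_force: [0.8, 0.1, 0.1]
opening: 0.166
tcp [519.3 -88.8 171. ] open 0.165 F [-0.3 -0.4 -1.5] M [-0.016  0.056 -0.012]
36 [ -9.  -1.   2. 186.]
60 [  2.  89. 156. 171.]
84 [  2.  65. 155. 171.]
100 [  3. 152. 155. 184.]
124 [  5.  62. 156. 180.]
132 [ -1.  73. 158. 176.]
```

```bash
python3 -m pendant '[[[0.160,0,0,0,0],[0.160,0,0,0,0],[0.161,0,0,0,0],[0.161,0,0,0,0],[0.162,0,0,0,0],[0.162,0,0,0,0],[0.163,0,0,0,0],[0.163,0,0,0,0]]]'; python3 -c "
from h import *
prof()" | awk 'NR<3||/^(60|84|100|124|132) /'
```

```text
t: 9.25
eef_pos: [519.4, -88.8, 171.0]
tcp_rot: [3.142, -0.0, 1.546]
ft_force: [-0.3, 0.3, -1.4]
opening: 0.163
tcp [519.3 -88.8 171. ] open 0.168 F [ 0.1  1.3 -1.2] M [ 0.007  0.091 -0.027]
36 [ -9.  -2.   2. 191.]
60 [  2.  94. 156. 182.]
84 [  8.  63. 156. 172.]
100 [  6. 151. 155. 171.]
124 [  4.  61. 157. 177.]
132 [ -0.  72. 159. 174.]
```

```bash
python3 -m pendant '[[[0.164,0,0,0,0],[0.164,0,0,0,0],[0.15,0,0,0,0],[0.165,0,0,0,0],[0.165,0,0,0,0],[0.15,0,0,0,0],[0.166,0,0,0,0],[0.15,0,0,0,0]]]'; python3 -c "
from h import *
prof()" | awk 'NR<3||/^(60|84|100|124|132) /'
```

```text
t: 10.1
eef_pos: [519.4, -88.8, 171.0]
tcp_rot: [3.142, -0.0, 1.546]
ft_force: [0.1, -0.0, -1.2]
opening: 0.166
tcp [519.4 -88.8 171. ] open 0.169 F [-0.6 -0.4 -1.5] M [ 0.046  0.061 -0.042]
36 [-12.  -3.  -0. 186.]
60 [  1.  94. 156. 171.]
84 [  5.  66. 155. 173.]
100 [  6. 150. 155. 168.]
124 [  5.  60. 157. 180.]
132 [  4.  73. 158. 176.]
```

```bash
python3 -m pendant '[[[0.166,0,0,0,0],[0.166,0,0,0,0],[0.15,0,0,0,0],[0.15,0,0,0,0],[0.167,0,0,0,0],[0.167,0,0,0,0],[0.15,0,0,0,0],[0.15,0,0,0,0]]]'; python3 -c "
from h import *
prof()" | awk 'NR<3||/^(60|84|100|124|132) /'
```

```text
t: 10.95
eef_pos: [519.4, -88.8, 171.0]
tcp_rot: [3.142, -0.0, 1.546]
ft_force: [0.3, 0.4, -1.8]
opening: 0.167
tcp [519.4 -88.7 171. ] open 0.164 F [-0.1 -0.3 -1.3] M [-0.018  0.014  0.042]
36 [ -9.  -2.   0. 188.]
60 [ -0.  93. 156. 173.]
84 [  0.  61. 155. 172.]
100 [  6. 149. 153. 173.]
124 [  5.  62. 156. 174.]
132 [  5.  71. 157. 176.]
```

```bash
python3 -m pendant '[[[0.168,0,0,0,0],[0.15,0,0,0,0],[0.15,0,0,0,0],[0.168,0,0,0,0],[0.168,0,0,0,0],[0.15,0,0,0,0],[0.15,0,0,0,0],[0.15,0,0,0,0]]]'; python3 -c "
from h import *
prof()" | awk 'NR<3||/^(60|84|100|124|132) /'
```

```text
t: 11.8
eef_pos: [519.5, -88.8, 171.2]
tcp_rot: [3.141, -0.0, 1.546]
ft_force: [0.6, 0.6, 1.6]
opening: 0.164
tcp [519.5 -88.7 171.2] open 0.17 F [0.6 1.3 1.6] M [-0.012 -0.045  0.028]
36 [ -6.   1. 127. 163.]
60 [  0.  12. 115. 147.]
84 [  4.  96. 103. 111.]
100 [ 47.  96.  99. 120.]
124 [  2.  57.  71. 107.]
132 [  3.  67.  74. 103.]
```

Run:
```python
from h import *
c=load('top'); d=grab('side')
a=cv2.resize(c['image'][190:260,270:370],None,fx=4,fy=4,interpolation=cv2.INTER_CUBIC)
b=cv2.resize(d['image'][170:290,280:380],None,fx=4,fy=4,interpolation=cv2.INTER_CUBIC)
o=np.zeros((480,800,3),np.uint8);o[:280,:400]=a;o[:,400:]=b
cv2.imwrite('pics/m1.png',o)
```

```text
(no output)
```

View pics/m1.png

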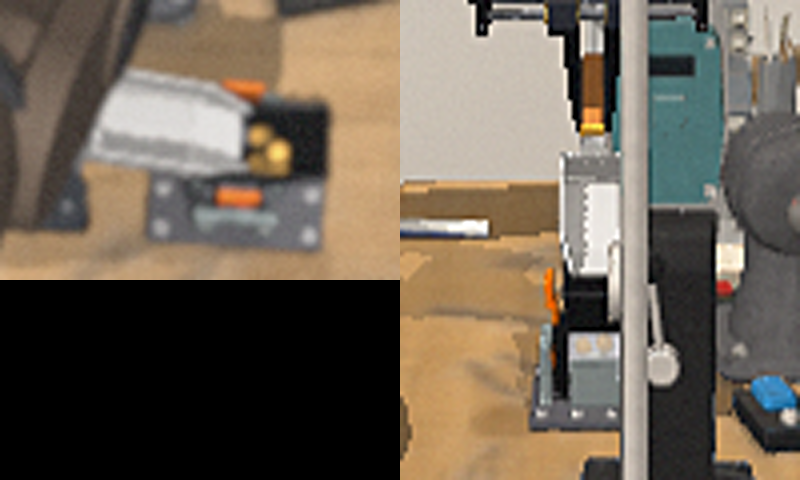

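```bash
python3 -m pendant '[[[0,0,0,-0.003,0],[0,0,0,-0.008,0],[0,0,0,-0.014,0],[0,0,0,-0.022,0],[0,0,0,-0.032,0],[0,0,0,-0.042,0],[0,0,0,-0.05,0],[0,0,0,-0.055,0]]]'
python3 - <<'E'
from h import *
prof()
c=load('top'); d=grab('side')
a=cv2.resize(c['image'][190:260,270:370],None,fx=4,fy=4,interpolation=cv2.INTER_CUBIC)
b=cv2.resize(d['image'][170:290,280:380],None,fx=4,fy=4,interpolation=cv2.INTER_CUBIC)
o=np.zeros((480,800,3),np.uint8);o[:280,:400]=a;o[:,400:]=b
cv2.imwrite('pics/m2.png',o)
E
```

```text
t: 12.7
eef_pos: [519.5, -88.8, 227.1]
tcp_rot: [3.141, 0.0, 1.546]
ft_force: [0.6, -0.1, -1.0]
opening: 0.165
tcp [519.7 -88.8 227.5] open 0.166 F [ 0.5 -0.5 -0.1] M [-0.09   0.087 -0.029]
36 [ -9.  -1. 182. 192.]
44 [ -6.   1. 180. 194.]
52 [ -6.   0. 174. 204.]
60 [  4.  95. 169. 201.]
68 [  3.  86. 165. 174.]
76 [ -0.  81. 161. 184.]
84 [  7.  64. 157. 188.]
92 [ 11. 154. 156. 187.]
100 [  9.  75. 154. 176.]
108 [  5.  42.  90. 167.]
116 [  6.  13.  49. 103.]
124 [  3.  24.  60. 104.]
132 [  1.  65.  70. 102.]
140 [  4.  71.  80. 102.]
148 [ -0.  12.  89. 102.]
```

View pics/m2.png

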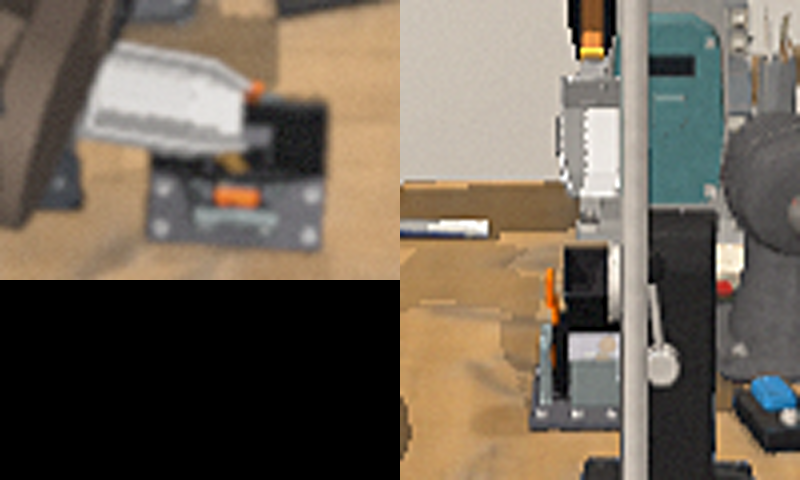

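```bash
python3 -m pendant '[[[0,0.004,-0.005,0,-0.05],[0,0.014,-0.015,0,-0.16],[0,0.026,-0.03,0,-0.28],[0,0.038,-0.045,0,-0.4],[0,0.05,-0.06,0.01,-0.52],[0,0.06,-0.075,0.02,-0.64],[0,0.068,-0.085,0.03,-0.76],[0,0.072,-0.09,0.04,-0.85]]]'
python3 - <<'E'
from h import *
here([(422,-4,130,3.29),(422,-4,26,3.29)])
E
```

```text
t: 13.6
eef_pos: [430.2, -13.9, 185.5]
tcp_rot: [-3.141, -0.001, 2.401]
ft_force: [0.2, 0.1, -0.5]
opening: 0.167
13.6 [430.2 -13.9 185.5] [-3.141e+00 -1.000e-03  2.401e+00]
[0.0127, 0.0018, 0.0555, -0.8891]
[0.0127, 0.0018, 0.1595, -0.8891]
```

```bash
python3 -m pendant '[[[0,0.002,0,0.003,-0.12],[0,0.004,0,0.01,-0.25],[0,0.006,0,0.018,-0.38],[0,0.008,0.001,0.026,-0.51],[0,0.01,0.002,0.034,-0.64],[0,0.012,0.002,0.042,-0.76],[0,0.0127,0.002,0.05,-0.86],[0,0.0127,0.002,0.055,-0.889]]]'; python3 -m pendant '[[[0,0,0,0.01,0],[0,0,0,0.022,0],[0,0,0,0.035,0],[0,0,0,0.047,0],[0,0,0,0.058,0],[0,0,0,0.068,0],[0,0,0,0.076,0],[0,0,0,0.08,0]]]'
```

```text
t: 14.4
eef_pos: [422.9, -4.3, 130.3]
tcp_rot: [3.141, -0.001, -2.996]
ft_force: [1.2, 0.0, -1.1]
opening: 0.167
t: 15.2
eef_pos: [422.6, -4.4, 50.3]
tcp_rot: [3.141, -0.001, -3.001]
ft_force: [-3.9, 0.1, 4.5]
opening: 0.169
```

```bash
python3 -m pendant '[[[0,0,0,0.004,0],[0,0,0,0.008,0],[0,0,0,0.012,0],[0,0,0,0.016,0],[0,0,0,0.019,0],[0,0,0,0.022,0],[0,0,0,0.024,0],[0,0,0,0.024,0]]]'
```

```text
t: 16.0
eef_pos: [423.3, -4.4, 26.8]
tcp_rot: [3.141, 0.0, -2.998]
ft_force: [-2.6, -0.3, 4.1]
opening: 0.164
```

```bash
python3 -m pendant '[[[0,0,0,0.002,0],[0,0,0,0.004,0],[0,0,0,0.006,0],[0,0,0,0.006,0],[0,0,0,0.006,0],[0,0,0,0.006,0],[0,0,0,0.006,0],[0,0,0,0.006,0]]]'; python3 -c "
from h import *
prof()"|head -1
```

```text
t: 16.8
eef_pos: [423.3, -4.4, 21.1]
tcp_rot: [-3.142, 0.0, -2.998]
ft_force: [-1.9, -0.2, 2.7]
opening: 0.167
tcp [423.3  -4.4  21.1] open 0.167 F [-2.  -0.3  1.2] M [0.032 0.094 0.046]
```

```bash
python3 -m pendant '[[[0.168,0,0,0,0],[0.17,0,0,0,0],[0.172,0,0,0,0],[0.18,0,0,0,0],[0.2,0,0,0,0],[0.25,0,0,0,0],[0.35,0,0,0,0],[0.5,0,0,0,0]]]'; python3 -m pendant '[[[0.7,0,0,0,0],[0.85,0,0,0,0],[0.85,0,0,0,0],[0.85,0,0,-0.01,0],[0.85,0,0,-0.03,0],[0.85,0,0,-0.07,0],[0.85,0,0,-0.11,0],[0.85,0,0,-0.15,0]]]'; python3 -c "
from h import *
here([(500,-100,180,1.57),(515,-195.5,160,1.541)])"
```

```text
t: 17.65
eef_pos: [423.2, -4.4, 21.0]
tcp_rot: [3.142, 0.0, -2.998]
ft_force: [-0.6, -0.3, -1.0]
opening: 0.362
t: 18.45
eef_pos: [422.7, -4.3, 173.3]
tcp_rot: [3.142, 0.0, -2.998]
ft_force: [0.2, -0.1, -0.8]
opening: 0.848
18.45 [422.7  -4.3 173.3] [ 3.142  0.    -2.998]
[-0.0629, -0.1057, -0.0067, 1.7148]
[-0.0641, -0.2024, 0.0133, 1.7438]
```

```bash
python3 -m pendant '[[[1,-0.005,-0.01,-0.01,0.1],[1,-0.015,-0.025,-0.02,0.22],[1,-0.025,-0.045,-0.02,0.34],[1,-0.035,-0.065,-0.02,0.46],[1,-0.045,-0.085,-0.02,0.58],[1,-0.052,-0.1,-0.02,0.7],[1,-0.055,-0.115,-0.02,0.82],[1,-0.055,-0.12,-0.02,0.9]]]'
python3 - <<'E'
from h import *
here([(515,-195.5,150,1.541)])
c=grab('top'); P=cloud(c)
# scoop check
for n,x,y in [('handle end',372,-12),('handle',395,-8),('handle mid',422,-4),('h0',440,-2),('pan',500,7),('lip',555,17)]:
    u,v=w2px(c,(x,y,43 if 'h' in n else 10)).round().astype(int); print(n,P[v,u].round(1))
E
```

```text
t: 19.25
eef_pos: [495.0, -116.4, 191.6]
tcp_rot: [3.141, 0.0, 2.379]
ft_force: [-0.5, 0.7, -0.1]
opening: 1.0
19.25 [ 495.  -116.4  191.6] [3.141 0.    2.379]
[-0.0691, -0.0434, 0.0416, 0.8384]
handle end [302.8 -92.5 692.5]
handle [316.2 -89.6 684.2]
handle mid [333.2 -86.  670.8]
h0 [345.1 -82.8 660.5]
pan [380.3 -76.7 634.9]
lip [419.9 -65.5 594.3]
```

```bash
python3 -m pendant '[[[1,-0.006,-0.004,0,0.1],[1,-0.016,-0.01,0,0.22],[1,-0.028,-0.017,0.005,0.34],[1,-0.04,-0.025,0.01,0.46],[1,-0.052,-0.032,0.02,0.58],[1,-0.062,-0.039,0.03,0.7],[1,-0.068,-0.043,0.04,0.8],[1,-0.069,-0.0434,0.042,0.838]]]'
python3 - <<'E'
from h import *
here([(515,-195.5,150,1.541)])
c=grab('top'); P=cloud(c); d=grab('side')
for n,x,y in [('handle end',372,-12),('handle',395,-8),('handle mid',422,-4),('h0',440,-2),('pan',500,7),('lip',555,17)]:
    u,v=w2px(c,(x,y,43 if 'h' in n else 10)).round().astype(int); print(n,P[v,u].round(1))
a=cv2.resize(c['image'][190:310,210:360],None,fx=3,fy=3,interpolation=cv2.INTER_CUBIC)
b=cv2.resize(d['image'][180:290,270:357],None,fx=4,fy=4,interpolation=cv2.INTER_CUBIC)
o=np.zeros((440,800,3),np.uint8);o[:360,:450]=a;o[:,450:798]=b
cv2.imwrite('pics/m3.png',o)
E
```

```text
t: 20.1
eef_pos: [514.7, -194.5, 148.6]
tcp_rot: [-3.14, -0.001, 1.544]
ft_force: [0.0, 0.0, 0.3]
opening: 1.001
20.1 [ 514.7 -194.5  148.6] [-3.140e+00 -1.000e-03  1.544e+00]
[-0.001, 0.0003, -0.0014, 0.0033]
handle end [ 295.4 -101.2  762. ]
handle [308.8 -97.4 745. ]
handle mid [326.5 -92.1 718.1]
h0 [337.6 -89.3 708.9]
pan [374.2 -81.  666.7]
lip [557.4  19.7  -4.5]
```

View pics/m3.png

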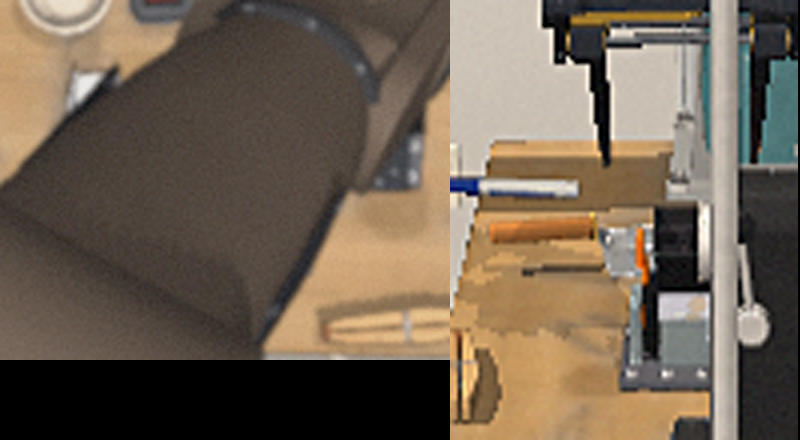

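```bash
python3 -m pendant '[[[1,-0.001,0,0.008,0],[1,-0.001,0,0.02,0],[1,-0.001,0,0.033,0],[1,-0.001,0,0.047,0],[1,-0.001,0,0.06,0],[1,-0.001,0,0.071,0],[1,-0.001,0,0.078,0],[1,-0.001,0,0.0815,0]]]'; python3 -m pendant '[[[0.8,0,0,0,0],[0.7,0,0,0,0],[0.65,0,0,0,0],[0.6,0,0,0,0],[0.55,0,0,0,0],[0.4,0,0,0,0],[0.2,0,0,0,0],[0,0,0,0,0]]]'
```

```text
t: 21.0
eef_pos: [515.0, -195.2, 66.6]
tcp_rot: [-3.141, -0.0, 1.547]
ft_force: [0.1, 0.1, 0.7]
opening: 1.001
t: 21.8
eef_pos: [515.7, -195.5, 68.5]
tcp_rot: [3.14, 0.001, 1.547]
ft_force: [0.6, 0.9, 9.8]
opening: 0.519
```

```bash
python3 -m pendant '[[[0,0,0,0,0],[0,0,0,0,0],[0,0,0,0,0],[0,0,0,0,0],[0,0,0,0,0],[0,0,0,0,0],[0,0,0,0,0],[0,0,0,0,0]]]'; python3 -c "
from h import *
here([(515,-195.5,167,1.541)])"
```

```text
t: 22.6
eef_pos: [515.6, -195.5, 68.4]
tcp_rot: [3.14, 0.001, 1.547]
ft_force: [-0.2, 1.4, 11.7]
opening: 0.516
22.6 [ 515.6 -195.5   68.4] [3.140e+00 1.000e-03 1.547e+00]
[-0.0, -0.0006, -0.0986, 0.0059]
```

Run:
```python
from h import *
d=grab('side')
cv2.imwrite('pics/s4.png',cv2.resize(d['image'][210:290,290:370],None,fx=7.5,fy=7.5,interpolation=cv2.INTER_CUBIC))
P=cloud(d)
for u in (300,306,310,314,318,322,326): print(u,[P[v,u].round().astype(int).tolist() for v in (225,235,242,248)])
```

```text
300 [[425, 177, 15], [431, -6, 40], [428, 45, -2], [430, -9, -3]]
306 [[445, 228, -1], [450, -10, 42], [448, 50, -4], [449, -12, -2]]
310 [[459, 233, -3], [461, 112, -1], [463, -22, 22], [462, -26, 3]]
314 [[478, -202, 136], [475, 115, -2], [475, -22, 22], [475, -16, -1]]
318 [[489, -186, 131], [488, -205, 108], [488, -207, 88], [488, -205, 70]]
322 [[504, 224, -1], [500, -155, 90], [499, -164, 72], [499, -232, 79]]
326 [[517, 158, 20], [511, -149, 88], [511, -167, 73], [510, -225, 77]]
```

View pics/s4.png

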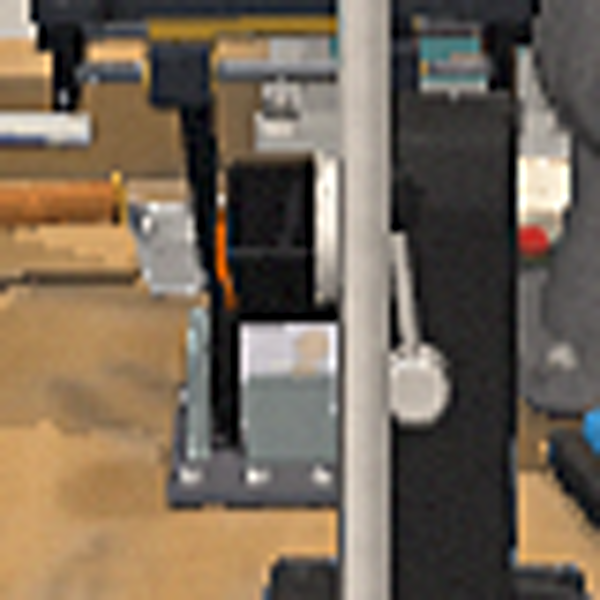

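```bash
python3 -m pendant '[[[0,0,0,-0.001,0],[0,0,0,-0.002,0],[0,0,0,-0.003,0],[0,0,0,-0.004,0],[0,0,0,-0.005,0],[0,0,0,-0.006,0],[0,0,0,-0.007,0],[0,0,0,-0.008,0]]]'
python3 - <<'E'
from h import *
d=grab('side'); P=cloud(d); print(env.state()['moment'])
for u in (322,324,326,328): print(u,[P[v,u].round().astype(int).tolist() for v in (229,230,231,232,233,234)])
o=np.load('/tmp/side.npz')
E
```

```text
t: 23.45
eef_pos: [515.1, -195.3, 75.6]
tcp_rot: [-3.142, -0.0, 1.547]
ft_force: [1.4, -0.2, -3.5]
opening: 0.514
[-0.08569697 -0.22245571 -0.00717301]
322 [[500, -149, 107], [500, -149, 104], [500, -144, 99], [500, -150, 98], [500, -152, 95], [500, -151, 92]]
324 [[506, -144, 105], [506, -147, 103], [506, -148, 100], [506, -150, 98], [506, -152, 95], [506, -151, 92]]
326 [[512, -144, 105], [511, -150, 104], [512, -145, 99], [511, -149, 97], [511, -154, 96], [511, -158, 94]]
328 [[517, -146, 105], [517, -152, 104], [517, -148, 100], [517, -152, 98], [517, -151, 95], [517, -161, 95]]
```

```bash
python3 -m pendant '[[[0,0,0,-0.004,0],[0,0,0,-0.01,0],[0,0,0,-0.017,0],[0,0,0,-0.024,0],[0,0,0,-0.031,0],[0,0,0,-0.038,0],[0,0,0,-0.044,0],[0,0,0,-0.048,0]]]'; python3 -m pendant '[[[0,0,0,-0.004,0],[0,0,0,-0.012,0],[0,0,0,-0.022,0],[0,0,0,-0.032,0],[0,0,0,-0.042,0],[0,0,0,-0.052,0],[0,0,0,-0.06,0],[0,0,0,-0.064,0]]]';  python3 -m pendant '[[[0,0,0,0,0],[0,0,0,0,0],[0,0,0,0,0],[0,0,0,0,0],[0,0,0,0,0],[0,0,0,0,0],[0,0,0,0,0],[0,0,0,0,0]]]'
python3 - <<'E'
from h import *
d=grab('side'); print(env.state()['moment'])
cv2.imwrite('pics/s5.png',cv2.resize(d['image'][170:290,280:380],None,fx=5,fy=5,interpolation=cv2.INTER_CUBIC))
E
```

```text
t: 24.3
eef_pos: [515.2, -195.3, 124.2]
tcp_rot: [3.141, 0.0, 1.547]
ft_force: [0.3, -0.4, -1.6]
opening: 0.515
t: 25.1
eef_pos: [515.3, -195.4, 188.5]
tcp_rot: [3.141, 0.0, 1.547]
ft_force: [0.8, -0.6, -1.9]
opening: 0.512
t: 25.9
eef_pos: [515.1, -195.3, 187.5]
tcp_rot: [3.142, -0.0, 1.547]
ft_force: [-0.1, 0.2, -3.3]
opening: 0.508
[-0.09050267  0.10258922  0.00457454]
```

View pics/s5.png

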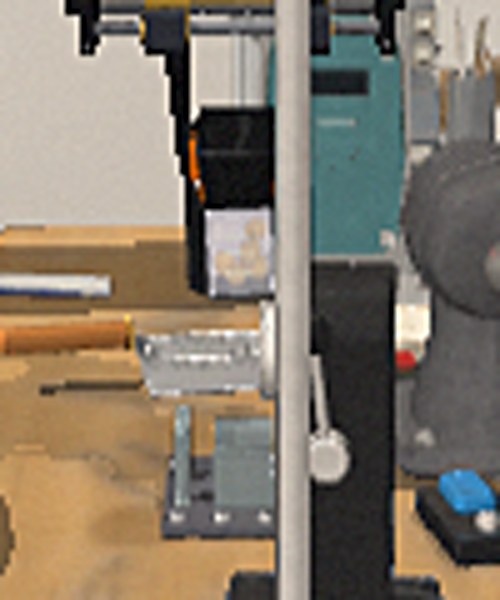

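Run:
```python
from h import *
d=load('side'); P=cloud(d)
print('chamber low',P[227,326].round(),P[228,326].round(),'rim',P[193,326].round(),'tilt line',[P[v,326].round().tolist() for v in (214,218,222)])
g=grab('side'); print('rim now',cloud(g)[193,326].round(),cloud(g)[228,326].round()); s=env.state(); print(s['t'],s['opening'],s['eef_pos'])
env.job_done()
```

```text
chamber low [ 510. -216.  134.] [ 510. -211.  130.] rim [ 512. -150.  212.] tilt line [[488.0, -1448.0, 535.0], [511.0, -209.0, 158.0], [511.0, -209.0, 146.0]]
rim now [ 512. -150.  212.] [ 510. -212.  130.]
26.0 0.507976815510068 [ 515.09978497 -195.28662384  187.50253784]
the job is handed in; nothing more can be done
```

The job is handed in. The grain went into the cassette, the scoop is back on the bench the right way up, and the arm is holding the cassette clear of the stand by its two catches.

- **Pouring:** the moves can't tilt the tool. I held the scoop over the hopper and loosened the grip slightly, so it swung spout-down between the fingers and rested in the hopper. The grain ran out, and the scoop looked empty afterwards.
- **Scoop:** I pressed the spout against the bench to turn it level in the fingers, then let go close to where it had stood. The side view showed it level.
- **Lift:** I pinched the catches and lifted straight up about 119 mm. The side view showed the cassette upright, with its foot near z = 130 mm, about 80 mm above the stand's top. It was holding still in the last two readings.

What the checks did not settle:
- **Grain count:** the last picture shows a pile of grain in the clear chamber, but I could not count all five pieces one by one. No stray grain was visible.
- **Jaw gap:** it read about 49 mm, where 53 mm was expected with the pads pressed home, and it narrowed slightly while holding (0.516 to 0.508 of full opening). I had no direct reading of the catch positions.
- **Force when pinching:** there was about 12 N upward on the tool, which went away once the cassette lifted.
- **Bystanders:** nothing I saw suggested any of them were touched, but I did not measure their final positions.

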